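# Lock the sliding board into the prep rack

### The job

On the low rack, push the light-wood board along its rails with a fingertip until it drops flat into the red locating notch in the middle, and once it is seated push the steel bolt by its blue knob fully home over the board's edge to lock it. Only push: do not lift the board, leave the grey board and everything else where they are, and finish clear of everything.

Things in the scene. Friction and masses are not known exactly. Their poses are not given: they have to be found in the camera images.
- rack: Fixed low rack, 140 mm wide (x) and 410 mm long (y); origin at the centre of its underside, z up, y along the rails; the -x side (roughly towards the robot) carries the bolt. Two aluminium rails 20 mm wide at x = -50 and +50 mm, tops at z = 60 mm, open at both ends. Between them an 80 mm wide gap, floor at z = 8 mm. Outside them white fences 72 mm high, inner faces at x = -62.5 and +62.5 mm.
- notch (a point): Centre of the locating notch, at x = 0, y = 0, z = 53 mm of the rack: between y = -48 and +48 mm both rails are stepped down 7 mm (red). A board seated there lies flat with its centre 59 mm above the rack's underside and about 3 mm play at each end; vertical steps stop it either way.
- wood_board_centre (a point): Centre of the loose light-wood board (the one to slide), 120 mm (x) by 90 mm (y along the rails) by 12 mm, about 0.25 kg, axes along the rack's. It starts across both rails at either end, centre at 66 mm height, 100 to 155 mm from the middle. It slides at 1 to 2 N; at the notch it tips its leading edge down, drops flat, and is stopped by the far step.
- grey_board_centre (a point): Centre of the grey plastic board, same size as the wood board, parked on the rails at the other end. Leave it.
- bolt (a joint): Travel (m) of the steel slide bolt at y = 0 on the rack's -x side: 0 = drawn back, 0.036 = fully home at its stop. Starts at 0 to 0.006, slides along the rack's +x at about 1.5 N, stays where left. Its flat bar (18 mm wide, 6 mm thick, underside at z = 67 mm) ends 21 mm over the edge of a seated board; a board not down in the notch blocks it, and a bolt pushed home too soon blocks the board.
- bolt_knob (a point): Middle of the bolt's upright blue knob: 16 mm in diameter, 32 mm tall (73 to 105 mm above the rack's underside), at y = 0 of the rack and x = -105 mm when the joint is 0, -69 mm when home. The bar's rear end is 2 mm behind the knob; a white block under the bar, top at z = 66 mm, reaches back to x = -112 mm. Behind that the space is free: push the knob's rear (-x) side towards +x.
- caddy_foot: Foot of the rotating condiment caddy (220 mm across, 205 mm high, five clear pots); fixed; origin at the centre of its underside. Bystander.
- carousel (a joint): Turn of the caddy's carousel, rad, about vertical. Bystander: leave it unturned.
- pot_a: Loose clear condiment pot with white twist cap, 62 mm across, 61 mm high, origin at the centre of its underside. Bystander.
- pot_b: Second loose condiment pot, same size. Bystander.
- lunch_cube: Navy insulated lunch cube, 155 mm square, 170 mm high with its handle; origin at the centre of its underside. Bystander.
- mug: White ceramic mug, 82 mm across, 95 mm high, origin at the centre of its underside, handle at its +y. Bystander.
- teaspoon: Stainless teaspoon lying flat, 140 mm long along its x axis. Bystander.
- scoop: Orange plastic scoop, 60 mm cup with an 85 mm handle to its -x, 30 mm high, origin at the centre of the cup's underside. Bystander.
- wood_board: The light-wood board itself; origin at the centre of its underside, 6 mm below point wood_board_centre.
Not all that is in view belongs to the job. Of the things shaped like the wood_board, the wood one is meant.

How it is judged (in metres and radians):
On the way, in this order (a step that is already met when the one before it is completed fails the run):
1. the wood board has dropped flat into the notch, with the bolt still drawn back (x of wood_board_centre in the frame of rack between -0.006 and 0.006 m and y of wood_board_centre in the frame of rack between -0.006 and 0.006 m and z of wood_board_centre in the frame of rack between 0.055 and 0.0615 m and angle between wood_board_centre's own z axis and vertical below 0.035 rad and value of joint bolt below 0.012 m), for 0.2 s.
2. the bolt is home over the seated board (x of wood_board_centre in the frame of rack between -0.006 and 0.006 m and y of wood_board_centre in the frame of rack between -0.006 and 0.006 m and z of wood_board_centre in the frame of rack between 0.055 and 0.0615 m and angle between wood_board_centre's own z axis and vertical below 0.035 rad and value of joint bolt above 0.03 m), for 0.2 s.
At the end, for the whole second after the job is handed in: The wood board lies flat in the notch (centre within 6 mm of the rack's middle in x and y, and no more than 61.5 mm above the rack's underside, tilt under 2 degrees), at rest, with the bolt at least 30 of its 36 mm home (all of step 2 and linear speed of wood_board below 0.01 m/s); the robot touches nothing.
It fails at once if the wood board is lifted (more than 14 mm above the rails) or tipped up (z of wood_board_centre in the frame of rack above 0.08 m or angle between wood_board_centre's own z axis and vertical above 0.35 rad).
It fails at once if the grey board is moved by more than 10 mm (distance of grey_board_centre from where it was at the start of the episode above 0.01 m).
It fails at once if a bystander is moved by more than 15 mm or the carousel turned (distance of any of pot_a, pot_b, lunch_cube, mug, teaspoon, scoop from where it was at the start of the episode above 0.015 m or velocity of joint carousel above 0.3 rad/s or velocity of joint carousel below -0.3 rad/s).
It also fails if it takes over 53 s, if anything falls off the work surface, if the arm or the gripper's body presses on something with over 40 N, if the wrist force passes 120 N, or if a joint passes its speed limit or range.

### The arm

A 6-joint arm with a two-finger parallel gripper is mounted at the origin on the work surface. World frame = base frame: x ahead of the robot, y to its left, z up, the work surface at z = 0. Lengths are in mm, angles in rad, forces in N, time in s.
With the tool pointing down it reaches from about 400 to 925 mm from the base axis. Payload 12.5 kg.
Tool frame: the origin (TCP) lies on the centre line of the jaws, within the pads' length; the fingertips stand 17 mm ahead of it and the grasp point (between the pads) lies 2 mm behind it; z points along the fingers, y is the line along which they close (so a half turn about z gives the same grasp; the last joint's range is limited). The gripper opens to 95 mm and grips with 3 to 60 N. Pads are 20 mm wide; open, the fingers measure 119 mm over their backs; the gripper's body (75 mm by 180 mm) begins 59 mm behind the grasp point.
Start: joints at [-1.265, 0.491, 1.559, -0, 1.092, -0.106], TCP at [250.187, -572.762, 192.161] pointing down, gripper open.
Joint ranges: [-3.1, 3.1], [-0.84, 2.19], [0.05, 2.79], [-1.13, 4.28], [0.06, 2.93], [-2.69, 2.69]. Speed limits (rad/s): [2.22, 2.22, 2.79, 3.14, 3.14, 3.14].

### API

Orientations are given as [roll, pitch, yaw] about the fixed x, y, z axes, in that order (R = Rz(yaw) Ry(pitch) Rx(roll)).
In Python, from cell import env gives the robot as it stands.
- The arm moves only by the tool drive_tool, never from a script. Its argument "deltas" is text: rows parted by semicolons, each of 4 numbers parted by spaces: the shift along the world's x, y, z normalised to -1 to 1, where 1 is 100 mm, then the turn about the world's z normalised to -1 to 1, where 1 is 180 degrees. A call has 1 to 10 rows; each row shifts and turns the commanded pose from where the row before left it; what a row does not reach is not made up. A row lasts 1/12 s, in which the tool goes at most 41.7 mm and 7.16 degrees, less where a joint would pass 70% of its speed; a pose out of reach is approached as far as the arm can. A call with a number of a shift or a turn outside -1 to 1 is refused whole. A call with a gripper value outside its range is refused whole. "gripper" is the closure, from 0 (fully open) to 1 (shut), set as the call begins (left out, the last holds). The fingers move at their own pace and stop on an object; the grip force is fixed at half the most. Time passes only in rows, so rows that do not move let the fingers close. It gives the time, the measured TCP pose, the force, the opening and the grip force at its end, in the units of the state.
- env.state(): the state, without advancing time (a new reading comes with each control period).
- env.read_camera(name): name is "scene" or "side" or "wrist"; returns (picture, depth): 400x640x3 uint8, red, green, blue; 400x640 float32, mm along the optical axis (not along the pixel's ray), 0 where there is no reading.
- env.camera_params(name): a dict with "mtx" (3x3 intrinsics, pixels), "camera_from_world" (4x4, takes a point from world to camera coordinates); the wrist camera has in their place "mount" (4x4, takes a point from camera to tool coordinates, whose origin is the TCP and whose axes are the flange's). Camera axes: x right, y down, z forward; pixel columns grow to the right and rows downward; lengths in mm; the calibration is good to about 2 mm. A picture is of the moment at which its call begins: read the wrist's pose just before it. camera_params takes no time and is no camera call.
- env.job_done(): hands the job in; it is judged then, once.
The state is a dict: "t": time; "joints": joint angles; "qvel": joint speeds; "tau": joint torques, N m; "eef_pos": TCP position; "tcp_rot": TCP orientation; "ft_force": force on the tool from outside, world axes, zero at the start; "moment": the same for the moment, N m; "opening": opening from 0.0 (shut) to 1.0 (fully open); "grip_force": force on a finger pad.
Only numpy, scipy, OpenCV 4.12 (cv2) and the standard library are available. Lean on these libraries where they do the work, as an engineer would, in place of code of your own. Each camera call takes 0.05 s, during which the arm holds its last target. There are 200 camera calls.

## Working session

There is one attempt and no reset: what is moved stays moved. The work goes in short steps, Python scripts to look and compute and a tool call to move; the robot and the scene stay as the last step left them, time stands still between calls to the robot, and variables do not carry over. Pictures are saved under pics/ and viewed, at most 10 in all, crops included, and the job is handed in when it is done.

Besides the shell and the picture viewer there is one more tool, called after ">>>" by a JSON object that holds its "api" and its "payload". drive_tool: Moves the arm, as the interface text tells. Its arguments: {"type":"object","properties":{"deltas":{"type":"string"},"gripper":{"type":"number"}},"required":["deltas"]}

```bash
mkdir -p pics; cat > h.py <<'E'
import numpy as np,cv2
from cell import env
def grab(n,f=None):
    p,d=env.read_camera(n)
    if f: cv2.imwrite('pics/'+f,p[:,:,::-1])
    return p,d
def world(n,d):
    c=env.camera_params(n);K=np.array(c['mtx']);T=np.linalg.inv(np.array(c['camera_from_world']))
    v,u=np.mgrid[:d.shape[0],:d.shape[1]]
    P=np.stack([(u-K[0,2])/K[0,0]*d,(v-K[1,2])/K[1,1]*d,d],-1)
    W=P@T[:3,:3].T+T[:3,3]; W[d==0]=np.nan
    return W
E
python3 - <<'E'
from h import *
for n in('scene','side'):
    p,d=grab(n,n+'0.png'); np.savez('/tmp/%s.npz'%n,p=p,W=world(n,d)); print((d==0).mean())
print(env.state()['t'],env.state()['opening'])
E
```

```text
0.00601953125
0.00396484375
0.1 0.9992711286696964
```

View pics/scene0.png

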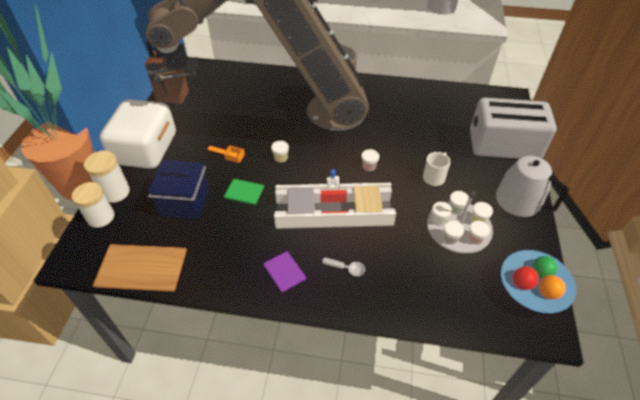

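View pics/side0.png

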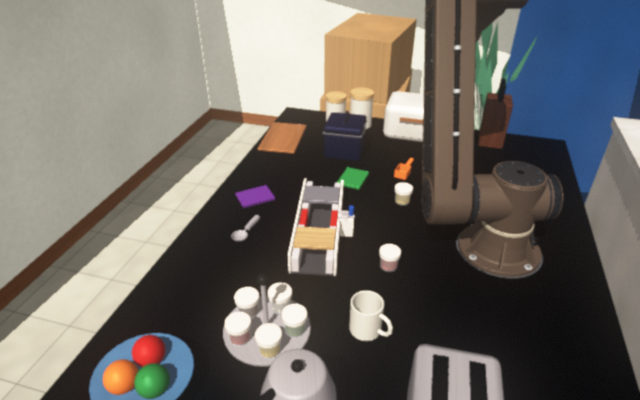

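The scene view shows the rack at (335,205). The wood board is on its +y end at (368,200), the grey board at (300,202), the red notch at (333,197) and the blue knob at (333,175). Board-like things are the pale wood on the rails (368,200), the grey plastic (300,202) and the brown cutting board on the table (142,267). Only the first is light wood on the rails. I'll confirm it in one crop and measure.

```bash
python3 - <<'E'
from h import *
for n,box in(('scene',(160,240,260,410)),('side',(170,285,275,370))):
    z=np.load('/tmp/%s.npz'%n);p=z['p'];W=z['W']
    r0,r1,c0,c1=box;S=np.zeros(p.shape[:2],bool);S[r0:r1,c0:c1]=1
    h,s,v=[x.astype(int) for x in cv2.split(cv2.cvtColor(p,cv2.COLOR_RGB2HSV))]
    Z=W[...,2]
    M={'wood':S&(h>10)&(h<28)&(s>80)&(v>100),'red':S&((h<6)|(h>174))&(s>150)&(v>80),'blue':S&(h>105)&(h<130)&(s>120)&(v>60),
       'white':S&(s<40)&(v>170)&(Z>66)&(Z<80),'grey':S&(s<60)&(v>70)&(v<150)&(Z>66)&(Z<80)}
    for k,m in M.items():
        if m.sum()<3: print(n,k,m.sum());continue
        q=W[m];q=q[~np.isnan(q[:,0])]
        rc=cv2.minAreaRect(q[:,:2].astype(np.float32))
        vv,uu=np.nonzero(m)
        print(n,k,len(q),'px',uu.mean().round(1),vv.mean().round(1),'med',np.median(q,0).round(1),'lo',np.percentile(q,3,axis=0).round(1),'hi',np.percentile(q,97,axis=0).round(1),'rect',np.round(rc[0],1),np.round(rc[1],1),round(rc[2],2))
a=cv2.imread('pics/scene0.png')[155:240,260:410];b=cv2.imread('pics/side0.png')[170:285,270:380]
a=cv2.resize(a,None,fx=3,fy=3,interpolation=2);b=cv2.resize(b,None,fx=3,fy=3,interpolation=2)
o=np.zeros((345,780,3),np.uint8);o[:255,:450]=a;o[:345,450:780]=b;cv2.imwrite('pics/crop1.png',o)
E
```

```text
scene wood 674 px 366.1 198.5 med [548.5 183.9  69.4] lo [489.  137.1  10.8] hi [601.4 229.4  75. ] rect [443.3  44.7] [484.8 134.4] 52.71
scene red 256 px 333.2 195.8 med [526.8  61.9  40.7] lo [512.8  22.8  10.8] hi [537.6 101.4  55.1] rect [522.5  60.6] [24.8 86.1] 9.25
scene blue 22 px 332.9 171.5 med [467.8  51.1 101.1] lo [355.8  33.4  -3.3] hi [478.8  57.3 107.6] rect [417.  44.] [124.8  14.2] 8.44
scene white 539 px 327.3 200.0 med [594.6  20.2  69.7] lo [ 472.5 -114.1   66.3] hi [668.3 262.2  75.2] rect [553.2  67.4] [180.1 408. ] 11.13
scene grey 5 px 324.4 187.8 med [473.   44.6  71.9] lo [465.5   5.4  69.7] hi [606.2  48.7  76.6] rect [536.7  27.7] [  6.5 146.5] 74.12
side wood 885 px 314.3 237.9 med [544.4 191.6  71.8] lo [487.1 139.   10.4] hi [599.9 235.1  75.5] rect [552.5 145.5] [119.2 179.6] 10.85
side red 190 px 316.7 217.3 med [606.1  63.7  52.4] lo [509.3  24.2  21.4] hi [626.1 107.   57.1] rect [568.2  65.2] [117.3  86.1] 10.55
side blue 42 px 351.0 209.1 med [464.   54.4  97. ] lo [457.6 -38.3  19.9] hi [477.   60.  106.4] rect [478.  -19.7] [ 14.8 162.7] 11.64
side white 486 px 321.2 216.3 med [531.8  67.   72.1] lo [ 462.4 -107.4   66.8] hi [662.4 263.8  76.8] rect [546.1  67.7] [182.5 411.2] 10.63
side grey 119 px 322.8 192.5 med [583.4 -62.6  72. ] lo [528.7 -91.4  66.4] hi [634.1  13.1  75.4] rect [565.3 -34.3] [119.7 242.7] 78.83
```

View pics/crop1.png

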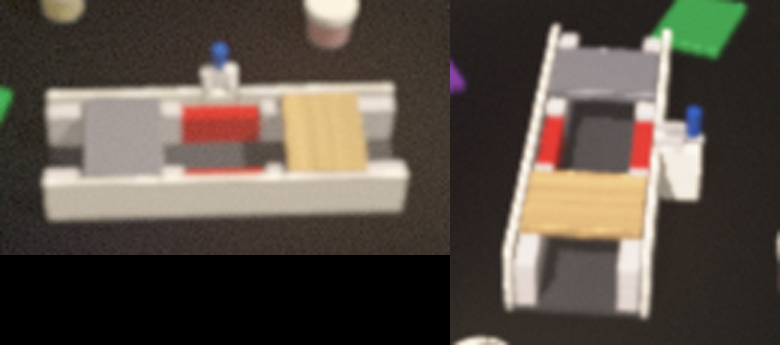

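The crop confirms it: the light-wood board is on the +y end, the grey board is on the −y end, and the notch is empty with the bolt drawn back. Next I'll refine the rack frame.

```bash
python3 - <<'E'
from h import *
s=env.state();print(s['tcp_rot'],s['eef_pos'],s['t'])
a=np.radians(10.7);C=np.array([566,65.])
R=np.array([[np.cos(a),np.sin(a)],[-np.sin(a),np.cos(a)]])
for n in('scene','side'):
    z=np.load('/tmp/%s.npz'%n);p=z['p'];W=z['W'];h,s_,v=[x.astype(int) for x in cv2.split(cv2.cvtColor(p,cv2.COLOR_RGB2HSV))]
    Q=(W[...,:2]-C)@R.T;Z=W[...,2]
    near=(abs(Q[...,0])<140)&(abs(Q[...,1])<230)
    pc=lambda x:np.percentile(x,[2,50,98]).round(1)
    def rep(k,m): print(n,k,m.sum(),pc(Q[m][:,0]),pc(Q[m][:,1]),pc(Z[m]))
    wd=near&(h>10)&(h<28)&(s_>80)&(v>100)&(Z>64); rep('wood',wd)
    wh=near&(s_<40)&(v>150)&(Z>66)&(Z<78)
    for k,sg in(('f+',1),('f-',-1)):
        m=wh&(abs(sg*Q[...,0]-66)<9);rep(k,m)
        f=np.polyfit(Q[m][:,1],Q[m][:,0],1);print('  line',f.round(4))
    rep('red',near&((h<6)|(h>174))&(s_>150)&(v>80)&(Z>40))
    rep('knob',near&(h>105)&(h<130)&(s_>100)&(Z>75))
    rep('greyb',near&(s_<60)&(v<160)&(v>60)&(Z>66)&(Z<78)&(abs(Q[...,0])<55)&(Q[...,1]<-50))
    big=(Z>60)&(Z<230)&(W[...,1]>250)&(W[...,0]>430)&(W[...,1]<560)&(W[...,0]<800)
    if big.sum(): print('caddy',np.nanpercentile(W[big],[1,99],axis=0).round())
E
```

```text
[-3.14055790e+00 -7.39485942e-05  4.11805038e-01] [ 250.10497771 -572.51082119  191.60350885] 0.1
scene wood 624 [-51.5   7.   59.3] [ 79.3 122.  163.7] [64.6 69.6 75.4]
scene f+ 238 [57.8 70.4 74.8] [-188.1  -58.2  202.6] [66.3 69.5 75.3]
  line [9.30000e-03 6.92551e+01]
scene f- 157 [-73.7 -61.8 -57.2] [-194.9  -10.2  196.4] [66.2 69.3 75.2]
  line [-4.50000e-03 -6.24559e+01]
scene red 135 [-55.2 -39.6 -31.3] [-37.1   3.3  46. ] [40.4 49.2 55.6]
scene knob 26 [-105.6  -95.4  -87.4] [-2.1  5.  12.3] [ 84.6  99.9 108. ]
scene greyb 6 [17.6 29.8 42.1] [-66.  -65.7 -65.5] [66.4 68.7 71.8]
caddy [[481. 256.  61.]
 [672. 559. 200.]]
side wood 827 [-55.8   1.4  58.3] [ 79.  129.3 168.4] [65.8 72.  75.7]
side f+ 224 [58.1 67.  72. ] [-185.1   14.2  204.5] [66.6 72.  75.9]
  line [4.60000e-03 6.67585e+01]
side f- 184 [-74.  -64.5 -59.9] [-186.3   19.3  208.7] [66.9 72.  76.8]
  line [-3.60000e-03 -6.46895e+01]
side red 172 [-55.3  42.2  59.9] [-36.8   1.3  38.4] [48.3 52.7 57.2]
side knob 44 [-109.2 -102.5  -96.1] [-3.6  9.1 14.4] [ 79.3  96.5 106.6]
side greyb 467 [-53.3  -2.   52.5] [-152.4 -107.2  -63.7] [66.8 72.1 76. ]
caddy [[475. 257.  61.]
 [663. 559. 202.]]
```

>>> {"api": "drive_tool", "payload": {"deltas": "0 0 0.4 0;0 0 0.4 0;0.1 0.2 0.3 0;0.2 0.3 0.2 0;0.2 0.3 0 0;0.2 0.3 0 0;0.2 0.3 0 0;0.2 0.3 0 0;0.2 0.3 0 0;0.2 0.3 0 0", "gripper": 1}}

```text
t: 0.93
eef_pos: [400.7, -341.1, 322.0]
tcp_rot: [-3.141, 0.0, 0.412]
ft_force: [-0.3, 0.1, 0.1]
opening: 0.356
grip_force: 0.0
```

>>> {"api": "drive_tool", "payload": {"deltas": "0.16 0.38 0 0.0395;0.16 0.38 0 0.0395;0.16 0.38 0 0.0395;0.16 0.38 0 0.0395;0.16 0.38 0 0.0395;0.16 0.38 0 0.0395;0.16 0.38 0.1 0.0395;0.16 0.38 0.1 0.0395;0.16 0.38 0.1 0.0395;0.16 0.38 0.1 0.0395"}}

```text
t: 1.77
eef_pos: [559.3, 36.6, 361.8]
tcp_rot: [-3.141, -0.0, 1.659]
ft_force: [0.0, -0.6, -0.4]
opening: 0.009
grip_force: 0.0
```

>>> {"api": "drive_tool", "payload": {"deltas": "0 0.2 0 0.033;0 0 0 0;0 0 0 0"}}

```text
t: 2.02
eef_pos: [558.8, 55.3, 360.9]
tcp_rot: [-3.141, -0.0, 1.757]
ft_force: [-0.5, -0.9, 0.4]
opening: 0.003
grip_force: 0.0
```

```bash
cat >> h.py <<'E'
from scipy.spatial.transform import Rotation as Ro
def wristW(f=None):
    s=env.state();p,d=grab('wrist',f);c=env.camera_params('wrist');K=np.array(c['mtx']);M=np.array(c['mount'])
    T=np.eye(4);T[:3,:3]=Ro.from_euler('xyz',s['tcp_rot']).as_matrix();T[:3,3]=s['eef_pos'];T=T@M
    v,u=np.mgrid[:d.shape[0],:d.shape[1]]
    P=np.stack([(u-K[0,2])/K[0,0]*d,(v-K[1,2])/K[1,1]*d,d],-1)
    W=P@T[:3,:3].T+T[:3,3];W[d==0]=np.nan
    return p,W,s
E
python3 - <<'E'
from h import *
p,W,s=wristW('w1.png');np.savez('/tmp/w1.npz',p=p,W=W)
print(s['eef_pos'],s['tcp_rot'],s['t'],s['opening'],s['joints'])
E
```

```text
[558.83315028  55.33447423 360.9386891 ] [-3.14068371e+00 -1.16336636e-05  1.75705504e+00] 2.0167 0.003018489808326654 [-1.88335701e-02  2.73718489e-01  1.45287097e+00 -1.75827865e-04
  1.41589546e+00 -2.05065085e-01]
```

View pics/w1.png

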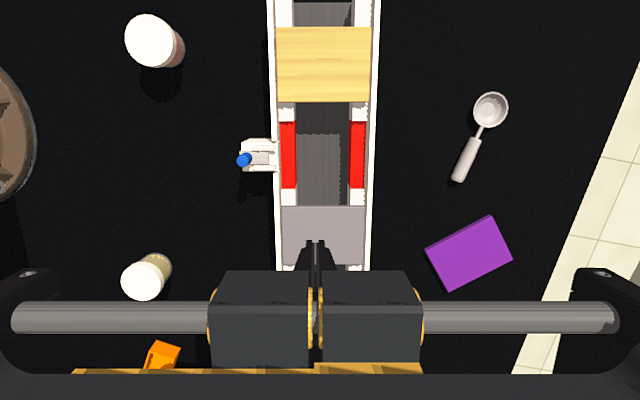

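The wrist view shows the wood board at (323,65), the red steps spanning rows 122–188, the knob at (243,159), and the grey board at (322,232).

```bash
python3 - <<'E'
from h import *
z=np.load('/tmp/w1.npz');p=z['p'];W=z['W'];h,s,v=[x.astype(int) for x in cv2.split(cv2.cvtColor(p,cv2.COLOR_RGB2HSV))]
Z=W[...,2];v_,u_=np.mgrid[:400,:640]
wd=(h>10)&(h<30)&(s>60)&(v>120)&(v_<120)&(u_>260)&(u_<385)&(Z>60)
q=W[wd];rc=cv2.minAreaRect(q[:,:2].astype(np.float32));print('wood',np.round(rc[0],1),np.round(rc[1],1),rc[2],np.median(q[:,2]))
rd=((h<6)|(h>174))&(s>150)&(v>80)&(u_>270)&(u_<380)&(Z>45)
q=W[rd];rc=cv2.minAreaRect(q[:,:2].astype(np.float32));print('red',np.round(rc[0],1),np.round(rc[1],1),rc[2],np.median(q[:,2]))
C=np.array(rc[0]);a=np.radians(10.7)
bl=(h>100)&(h<130)&(s>120)&(u_>225)&(u_<265)&(v_>140)&(v_<180)&(Z>98);q=W[bl]
R=np.array([[np.cos(a),np.sin(a)],[-np.sin(a),np.cos(a)]])
print('knobtop',bl.sum(),np.median(q,0),'rack',((q[:,:2]-C)@R.T).mean(0))
# fences lines
wh=(s<40)&(v>180)&(Z>68)&(Z<78);Q=(W[...,:2]-C)@R.T
for sg in(1,-1):
    m=wh&(abs(sg*Q[...,0]-66)<7)&(Q[...,1]<150)&(Q[...,1]>-100);f=np.polyfit(Q[m][:,1],Q[m][:,0],1);print(sg,m.sum(),f.round(4),np.percentile(Q[m][:,0],[3,97]).round(1))
m=wd;print('wood rack',np.percentile(Q[m],[1,50,99],axis=0).round(1))
gy=(s<40)&(v>90)&(v<190)&(Z>66)&(Z<78)&(abs(Q[...,0])<50)&(Q[...,1]<-50)&(Q[...,1]>-120);print('grey near edge',np.percentile(Q[gy][:,1],[50,99]))
E
```

```text
wood [545.4 183.2] [122.7  89.4] 10.939324378967285 71.815187797254
red [566.4  68.1] [120.   94.9] 11.120221138000488 52.74872943631834
knobtop 127 [464.66796736  49.17673705 104.18044497] rack [-1.03455588e+02  9.71830295e-02]
1 915 [-3.30000e-03  6.59545e+01] [62.7 69.1]
-1 868 [-2.50000e-03 -6.59219e+01] [-69.5 -62.7]
wood rack [[-59.1  73.3]
 [ -1.  118.6]
 [ 58.1 161.1]]
grey near edge [-94.7178816  -70.34917415]
```

>>> {"api": "drive_tool", "payload": {"deltas": "-0.04 0.28 -0.2 0.0007;-0.04 0.28 -0.2 0;-0.04 0.28 -0.2 0;-0.04 0.28 -0.2 0;-0.04 0.28 -0.2 0;-0.04 0.28 -0.2 0;-0.03 0.27 -0.2 0;0 0 0 0"}}

```text
t: 2.73
eef_pos: [530.2, 251.0, 217.5]
tcp_rot: [-3.136, 0.0, 1.757]
ft_force: [0.3, -0.0, 0.1]
opening: 0.006
grip_force: 0.0
```

>>> {"api": "drive_tool", "payload": {"deltas": "0 0 -0.3 0;0 0 -0.3 0;0 0 -0.3 0;0 0 -0.3 0;0 0 -0.2 0;0 0 -0.07 0;0 0 0 0"}}

```text
t: 3.32
eef_pos: [531.9, 247.9, 73.3]
tcp_rot: [-3.139, 0.001, 1.756]
ft_force: [0.3, 0.2, 0.5]
opening: 0.004
grip_force: 0.0
```

>>> {"api": "drive_tool", "payload": {"deltas": "0.015 -0.079 0 0;0.015 -0.079 0 0;0.015 -0.079 0 0;0.015 -0.079 0 0;0.015 -0.079 0 0;0.015 -0.079 0 0;0.015 -0.079 0 0;0.015 -0.079 0 0;0.015 -0.079 0 0;0.015 -0.079 0 0"}}

```text
t: 4.15
eef_pos: [547.2, 169.7, 74.4]
tcp_rot: [3.142, 0.0, 1.759]
ft_force: [1.7, 0.5, 0.2]
opening: 0.005
grip_force: 0.0
```

>>> {"api": "drive_tool", "payload": {"deltas": "0.01 -0.049 0 0;0.01 -0.049 0 0;0.01 -0.049 0 0;0.009 -0.049 0 0;0.009 -0.049 0 0;0.009 -0.049 0 0"}}

```text
t: 4.65
eef_pos: [552.8, 140.7, 74.4]
tcp_rot: [3.141, 0.0, 1.759]
ft_force: [-0.2, 0.6, 0.2]
opening: 0.004
grip_force: 0.0
```

>>> {"api": "drive_tool", "payload": {"deltas": "0.006 -0.03 0 0;0.006 -0.03 0 0;0.006 -0.03 0 0;0.006 -0.03 0 0;0.006 -0.03 0 0;0 0 0 0"}}

```text
t: 5.15
eef_pos: [555.9, 125.7, 74.5]
tcp_rot: [3.141, 0.0, 1.758]
ft_force: [-0.9, -0.5, 0.5]
opening: 0.004
grip_force: 0.0
```

```bash
cat > chk.py <<'E'
from h import *
import sys
C=np.array([566.4,68.1]);a=.1897;R=np.array([[np.cos(a),np.sin(a)],[-np.sin(a),np.cos(a)]])
s=env.state();print(s['t'],(R@(np.array(s['eef_pos'][:2])-C)).round(1),np.round(s['ft_force'],1))
for n in('scene','side'):
    p,d=grab(n,n+sys.argv[1]+'.png');W=world(n,d);h,s_,v=[x.astype(int) for x in cv2.split(cv2.cvtColor(p,cv2.COLOR_RGB2HSV))]
    Q=(W[...,:2]-C)@R.T;Z=W[...,2]
    m=(h>10)&(h<28)&(s_>80)&(v>100)&(abs(Q[...,0])<58)&(abs(Q[...,1])<200)&(Z>55)&(Z<80)
    k=(h>105)&(h<130)&(s_>100)&(abs(Q[...,0])<125)&(abs(Q[...,1])<30)&(Z>75)&(Z<112)
    q=Q[m];A=np.c_[q,np.ones(len(q))];f=np.linalg.lstsq(A,Z[m],rcond=None)[0]
    print(n,m.sum(),np.percentile(q,[2,50,98],axis=0).round(1).tolist(),'z',np.median(Z[m]).round(1),'slope',f[:2].round(3),'knob',k.sum(),np.median(Q[k],0).round(1) if k.any() else '')
E
python3 chk.py a
```

```text
5.15 [ 0.5 58.5] [-0.9 -0.5  0.5]
scene 500 [[-51.8, 76.5], [15.5, 127.9], [56.3, 161.3]] z 69.6 slope [0.004 0.007] knob 17 [-96.   2.]
side 829 [[-55.5, 77.0], [0.4, 127.2], [55.5, 165.1]] z 71.9 slope [-0.001 -0.027] knob 38 [-103.8    5.4]
```

```bash
python3 - <<'E'
from h import *
a=cv2.imread('pics/scenea.png')[90:260,240:430];b=cv2.imread('pics/sidea.png')[120:300,270:400]
a=cv2.resize(a,None,fx=2,fy=2);b=cv2.resize(b,None,fx=3,fy=3)
o=np.zeros((540,780,3),np.uint8);o[:340,:380]=a;o[:540,380:770]=b;cv2.imwrite('pics/crop2.png',o)
E
```

```text
(no output)
```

View pics/crop2.png

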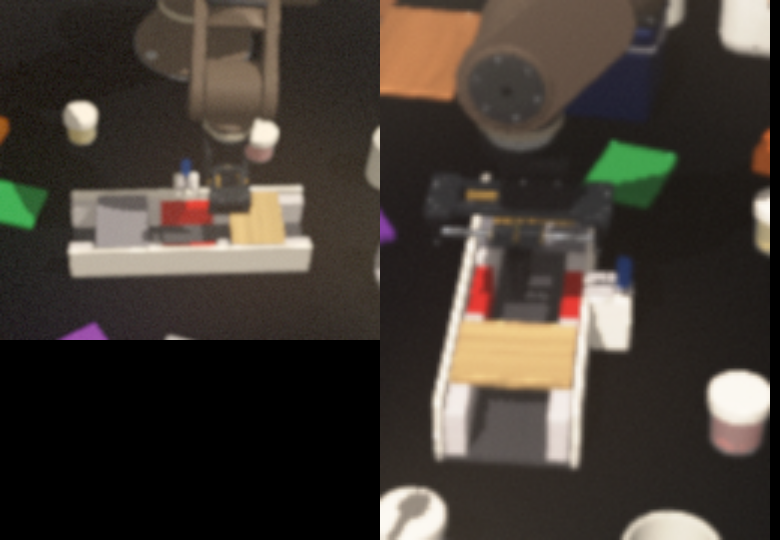

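```bash
python3 - <<'E'
from h import *
p,W,s=wristW('w2.png');e=np.array(s['eef_pos']);print(e,s['tcp_rot'],s['joints'])
for n in('scene','side'):
    c=env.camera_params(n)
    for dz in(-17,0,60,150):
        q=np.array(c['mtx'])@(np.array(c['camera_from_world'])@np.r_[e+[0,0,dz],1])[:3];print(n,dz,(q[:2]/q[2]).round())
    W=world(n,env.read_camera(n)[1]);Q=W-e
    m=(np.hypot(Q[...,0],Q[...,1])<150)&(Q[...,2]>45)&(Q[...,2]<300);print(m.sum(),np.nanpercentile(Q[m],[2,50,98],axis=0).round().tolist())
E
```

```text
[555.73769284 126.04927061  74.42836419] [ 3.14153828e+00 -2.58218435e-05  1.75841348e+00] [ 1.07121894e-01  5.59057658e-01  1.81372620e+00  4.33090379e-05
  7.68756675e-01 -8.05263822e-02]
scene -17 [350. 200.]
scene 0 [351. 197.]
scene 60 [351. 186.]
scene 150 [353. 167.]
1396 [[-24.0, -46.0, 102.0], [36.0, 7.0, 171.0], [91.0, 60.0, 297.0]]
side -17 [316. 228.]
side 0 [316. 223.]
side 60 [316. 208.]
side 150 [316. 182.]
2236 [[-84.0, -32.0, 73.0], [-11.0, 27.0, 156.0], [79.0, 70.0, 297.0]]
```

View pics/w2.png

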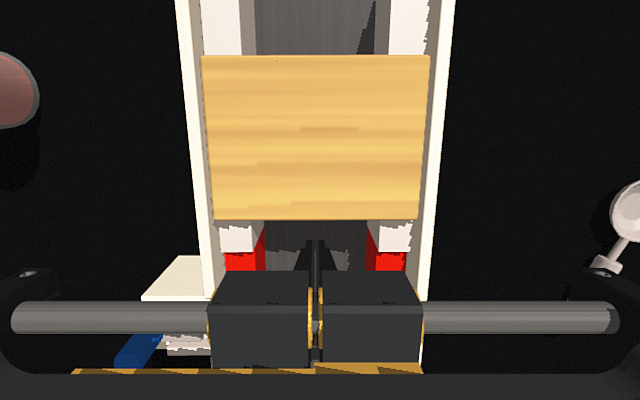

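The wrist view shows the board at rows 56–219 and the finger at (316,250), on the notch side of it. The finger has ended up past the board, so I'll check where it is physically.

```bash
python3 - <<'E'
from h import *
C=np.array([566.4,68.1]);a=.1897;R=np.array([[np.cos(a),np.sin(a)],[-np.sin(a),np.cos(a)]])
p,W,s=wristW();e=np.array(s['eef_pos'])
Q=(W[...,:2]-C)@R.T
for r in(120,215,225,235,240,245,250,260,268,275,300,340): print(r,[(np.round(Q[r,c],0).tolist(),round(float(W[r,c,2]))) for c in(290,305,312,316,320,327,340)])
print(env.camera_params('wrist')['mount'])
z=np.load('/tmp/w1.npz')['W'];print(z[245,316],z[260,316],z[260,310])
E
```

```text
Traceback (most recent call last):
ValueError: cannot convert float NaN to integer
```

```bash
python3 - <<'E'
from h import *
C=np.array([566.4,68.1]);a=.1897;R=np.array([[np.cos(a),np.sin(a)],[-np.sin(a),np.cos(a)]])
p,W,s=wristW();e=np.array(s['eef_pos'])
Q=np.dstack([(W[...,:2]-C)@R.T,W[...,2]])
for r in(120,215,225,235,240,245,250,260,268,275,300,340): print(r,[np.round(Q[r,c]).tolist() for c in(290,305,312,316,320,327)])
print(np.round(env.camera_params('wrist')['mount'],2).tolist())
E
```

```text
120 [[-13.0, 130.0, 73.0], [-5.0, 130.0, 71.0], [-1.0, 130.0, 72.0], [1.0, 130.0, 72.0], [3.0, 130.0, 72.0], [7.0, 130.0, 73.0]]
215 [[-14.0, 76.0, 72.0], [-5.0, 77.0, 73.0], [-1.0, 76.0, 70.0], [1.0, 76.0, 71.0], [3.0, 76.0, 71.0], [7.0, 76.0, 71.0]]
225 [[-19.0, 48.0, 8.0], [-8.0, 48.0, 7.0], [-2.0, 48.0, 7.0], [1.0, 48.0, 8.0], [4.0, 49.0, 9.0], [10.0, 48.0, 7.0]]
235 [[-19.0, 40.0, 8.0], [-8.0, 40.0, 8.0], [-2.0, 40.0, 8.0], [1.0, 40.0, 7.0], [4.0, 40.0, 7.0], [10.0, 40.0, 8.0]]
240 [[-19.0, 36.0, 8.0], [-8.0, 36.0, 7.0], [-2.0, 36.0, 7.0], [1.0, 36.0, 8.0], [3.0, 70.0, 96.0], [10.0, 36.0, 8.0]]
245 [[-19.0, 32.0, 7.0], [-5.0, 71.0, 105.0], [-1.0, 69.0, 99.0], [1.0, 69.0, 100.0], [3.0, 71.0, 105.0], [10.0, 31.0, 7.0]]
250 [[-20.0, 27.0, 7.0], [-5.0, 71.0, 110.0], [-1.0, 69.0, 107.0], [1.0, 69.0, 107.0], [3.0, 70.0, 109.0], [6.0, 71.0, 110.0]]
260 [[-20.0, 19.0, 8.0], [-4.0, 70.0, 121.0], [-1.0, 69.0, 118.0], [1.0, 69.0, 118.0], [2.0, 71.0, 122.0], [6.0, 71.0, 122.0]]
268 [[-20.0, 12.0, 8.0], [-4.0, 71.0, 130.0], [-1.0, 69.0, 126.0], [1.0, 69.0, 127.0], [2.0, 71.0, 131.0], [5.0, 71.0, 130.0]]
275 [[-6.0, 94.0, 182.0], [-2.0, 95.0, 183.0], [-1.0, 69.0, 134.0], [1.0, 69.0, 133.0], [2.0, 71.0, 137.0], [3.0, 94.0, 182.0]]
300 [[-5.0, 94.0, 195.0], [-2.0, 94.0, 194.0], [-1.0, 68.0, 152.0], [1.0, 68.0, 151.0], [1.0, 92.0, 192.0], [3.0, 94.0, 195.0]]
340 [[-5.0, 86.0, 198.0], [-2.0, 86.0, 198.0], [-1.0, 51.0, 151.0], [1.0, 51.0, 152.0], [1.0, 84.0, 195.0], [3.0, 86.0, 198.0]]
[[0.0, -0.96, -0.28, 77.76], [1.0, 0.0, 0.0, -0.32], [0.0, -0.28, 0.96, -192.3], [0.0, 0.0, 0.0, 1.0]]
```

```bash
python3 - <<'E'
from h import *
C=np.array([566.4,68.1]);a=.1897;R=np.array([[np.cos(a),np.sin(a)],[-np.sin(a),np.cos(a)]])
for n,cols,rows in(('side',(314,316,318),range(188,234,3)),('scene',(349,351,353),range(160,206,3))):
    p,d=grab(n);W=world(n,d);Q=np.dstack([(W[...,:2]-C)@R.T,W[...,2]])
    for r in rows: print(n,r,[np.round(Q[r,c]).tolist() for c in cols],p[r,cols[1]])
E
```

```text
side 188 [[5.0, 84.0, 221.0], [-1.0, 85.0, 223.0], [-7.0, 86.0, 223.0]] [38 35 33]
side 191 [[4.0, 86.0, 213.0], [-1.0, 82.0, 210.0], [-7.0, 84.0, 211.0]] [54 51 47]
side 194 [[5.0, 81.0, 198.0], [-1.0, 79.0, 197.0], [-7.0, 83.0, 201.0]] [94 78 58]
side 197 [[4.0, 95.0, 198.0], [-2.0, 93.0, 197.0], [-8.0, 100.0, 202.0]] [81 70 60]
side 200 [[4.0, 96.0, 187.0], [-2.0, 93.0, 186.0], [-8.0, 92.0, 186.0]] [66 57 47]
side 203 [[6.0, 71.0, 160.0], [2.0, 57.0, 150.0], [-6.0, 75.0, 163.0]] [40 36 33]
side 206 [[6.0, 70.0, 148.0], [1.0, 69.0, 148.0], [-6.0, 71.0, 149.0]] [39 33 30]
side 209 [[7.0, 68.0, 135.0], [0.0, 72.0, 138.0], [-5.0, 65.0, 134.0]] [48 42 39]
side 212 [[7.0, 68.0, 124.0], [0.0, 71.0, 127.0], [-5.0, 69.0, 125.0]] [46 41 39]
side 215 [[7.0, 70.0, 114.0], [1.0, 67.0, 113.0], [-6.0, 70.0, 115.0]] [49 42 41]
side 218 [[20.0, -56.0, 7.0], [0.0, 74.0, 106.0], [6.0, -54.0, 10.0]] [51 44 41]
side 221 [[18.0, -42.0, 5.0], [11.0, -34.0, 12.0], [5.0, -37.0, 10.0]] [76 69 67]
side 224 [[16.0, -19.0, 10.0], [9.0, -17.0, 12.0], [3.0, -21.0, 10.0]] [89 83 81]
side 227 [[6.0, 75.0, 72.0], 
[... 884 characters left out ...]
 187.0]] [84 70 63]
scene 184 [[66.0, 42.0, 216.0], [65.0, 49.0, 215.0], [66.0, 55.0, 215.0]] [85 79 73]
scene 187 [[81.0, 41.0, 219.0], [78.0, 48.0, 215.0], [79.0, 54.0, 216.0]] [87 82 76]
scene 190 [[95.0, 40.0, 221.0], [94.0, 46.0, 218.0], [91.0, 53.0, 216.0]] [88 77 74]
scene 193 [[89.0, 41.0, 199.0], [93.0, 47.0, 204.0], [91.0, 54.0, 201.0]] [65 53 48]
scene 196 [[87.0, 42.0, 183.0], [83.0, 49.0, 178.0], [83.0, 56.0, 177.0]] [83 74 67]
scene 199 [[-40.0, 59.0, 17.0], [-39.0, 66.0, 19.0], [-38.0, 74.0, 19.0]] [151 140 129]
scene 202 [[-36.0, 60.0, 5.0], [-31.0, 66.0, 11.0], [-40.0, 75.0, 0.0]] [102  91  83]
scene 205 [[-24.0, 59.0, 3.0], [-23.0, 66.0, 4.0], [-21.0, 73.0, 6.0]] [86 77 67]
```

Both cameras agree that the closed fingertip ends about 22–25 mm above the TCP, not 17 mm below as specified. It therefore passed over the board without touching it. I'll go back the same way and lower by about 40 mm.

>>> {"api": "drive_tool", "payload": {"deltas": "0 0 0.1 0;-0.048 0.25 0 0;-0.048 0.25 0 0;-0.048 0.25 0 0;-0.048 0.25 0 0;-0.048 0.25 0 0;0 0 0 0"}}

```text
t: 6.18
eef_pos: [531.0, 254.6, 85.3]
tcp_rot: [3.14, -0.001, 1.761]
ft_force: [0.1, -0.1, 1.0]
opening: 0.003
grip_force: 0.0
```

>>> {"api": "drive_tool", "payload": {"deltas": "0 0 -0.2 0;0 0 -0.2 0;0 0 -0.1 0;0 0 0 0"}}

```text
t: 6.52
eef_pos: [531.0, 250.4, 33.0]
tcp_rot: [-3.139, 0.0, 1.758]
ft_force: [-1.0, -0.5, 0.6]
opening: 0.006
grip_force: 0.0
```

```bash
python3 - <<'E'
from h import *
C=np.array([566.4,68.1]);a=.1897;R=np.array([[np.cos(a),np.sin(a)],[-np.sin(a),np.cos(a)]])
s=env.state();print(R@(np.array(s['eef_pos'][:2])-C))
p,W,s=wristW();Q=np.dstack([(W[...,:2]-C)@R.T,W[...,2]])
for r in range(225,262,4): print(r,[np.round(Q[r,c]).tolist() for c in(305,312,316,320)])
E
```

```text
[ -0.42110128 185.75605571]
225 [[-7.0, 189.0, 8.0], [-3.0, 189.0, 7.0], [-0.0, 189.0, 8.0], [3.0, 190.0, 9.0]]
229 [[-7.0, 186.0, 7.0], [-3.0, 186.0, 8.0], [-0.0, 186.0, 8.0], [3.0, 187.0, 9.0]]
233 [[-7.0, 184.0, 8.0], [-3.0, 184.0, 8.0], [-0.0, 183.0, 7.0], [3.0, 184.0, 8.0]]
237 [[-7.0, 181.0, 8.0], [-3.0, 181.0, 8.0], [-0.0, 181.0, 7.0], [3.0, 181.0, 9.0]]
241 [[-7.0, 178.0, 8.0], [-3.0, 178.0, 7.0], [-0.0, 178.0, 7.0], [2.0, 197.0, 56.0]]
245 [[-6.0, 197.0, 61.0], [-2.0, 196.0, 59.0], [-0.0, 196.0, 60.0], [2.0, 197.0, 62.0]]
249 [[-5.0, 197.0, 67.0], [-2.0, 196.0, 64.0], [-0.0, 196.0, 63.0], [2.0, 197.0, 67.0]]
253 [[-5.0, 197.0, 72.0], [-2.0, 195.0, 68.0], [-0.0, 196.0, 69.0], [2.0, 197.0, 72.0]]
257 [[-5.0, 198.0, 78.0], [-2.0, 196.0, 73.0], [-0.0, 196.0, 73.0], [2.0, 197.0, 77.0]]
261 [[-5.0, 198.0, 81.0], [-2.0, 196.0, 78.0], [-0.0, 196.0, 78.0], [2.0, 198.0, 82.0]]
```

>>> {"api": "drive_tool", "payload": {"deltas": "0.015 -0.079 0 0;0.015 -0.079 0 0;0.015 -0.079 0 0;0.015 -0.079 0 0;0.015 -0.079 0 0"}}

```text
t: 6.98
eef_pos: [539.7, 210.6, 35.1]
tcp_rot: [3.14, -0.0, 1.758]
ft_force: [0.8, 1.9, 1.0]
opening: 0.006
grip_force: 0.9
```

```bash
python3 chk.py b
```

```text
6.9833 [  0.7 145. ] [0.8 1.9 1. ]
scene 584 [[-52.2, 46.5], [4.0, 86.6], [55.5, 128.7]] z 69.6 slope [0.003 0.003] knob 26 [-98.5   2. ]
side 426 [[-56.0, 50.6], [-17.1, 112.5], [56.5, 135.6]] z 71.9 slope [-0.001 -0.039] knob 45 [-103.7    5.9]
```

>>> {"api": "drive_tool", "payload": {"deltas": "0.013 -0.065 0 0;0.013 -0.065 0 0;0.012 -0.065 0 0;0.012 -0.065 0 0;0.012 -0.065 0 0;0.012 -0.065 0 0;0.012 -0.065 0 0;0.012 -0.065 0 0;0.012 -0.065 0 0;0.012 -0.065 0 0"}}

```text
t: 7.92
eef_pos: [551.5, 145.9, 34.4]
tcp_rot: [-3.142, 0.0, 1.759]
ft_force: [0.3, 1.0, -0.3]
opening: 0.005
grip_force: 0.4
```

>>> {"api": "drive_tool", "payload": {"deltas": "0.006 -0.03 0 0;0.006 -0.03 0 0;0.006 -0.03 0 0;0.006 -0.03 0 0;0.006 -0.03 0 0;0 0 0 0"}}

```text
t: 8.42
eef_pos: [554.5, 131.2, 34.4]
tcp_rot: [3.142, 0.0, 1.758]
ft_force: [-1.0, 0.1, -0.2]
opening: 0.004
grip_force: 0.0
```

```bash
python3 chk.py c
```

```text
8.4167 [ 0.3 64.2] [-1.   0.1 -0.2]
scene 534 [[-52.6, -33.3], [2.5, 4.0], [53.5, 44.7]] z 65.9 slope [-0.002  0.074] knob 26 [-96.3   2.1]
side 347 [[-56.5, -7.4], [-18.0, 34.7], [55.5, 56.1]] z 70.0 slope [0.004 0.022] knob 42 [-103.4    6.9]
```

>>> {"api": "drive_tool", "payload": {"deltas": "0.006 -0.03 0 0;0.006 -0.03 0 0;0.004 -0.02 0 0;0.004 -0.02 0 0;0 0 0 0;0 0 0 0"}}

```text
t: 9.02
eef_pos: [556.1, 121.6, 34.4]
tcp_rot: [-3.141, -0.0, 1.758]
ft_force: [-1.6, 2.5, 0.3]
opening: 0.009
grip_force: 1.0
```

```bash
python3 chk.py d
```

```text
9.0167 [-0.  54.5] [-1.6  2.5  0.3]
scene 533 [[-54.5, -43.7], [3.0, -5.9], [50.3, 38.9]] z 62.9 slope [ 0.005 -0.001] knob 26 [-97.2   2. ]
side 395 [[-56.2, -21.6], [-15.2, 21.0], [55.9, 47.7]] z 65.0 slope [-0.006 -0.021] knob 42 [-103.6    7.1]
```

The board is flat: its top dropped 7 mm and the slope is near 0. I'll back off and go round behind the knob.

>>> {"api": "drive_tool", "payload": {"deltas": "-0.03 0.15 0 0;-0.03 0.15 0 0;0 0 0.3 0;0 0 0.3 0;0 0 0.3 0;0 0 0.2 0;0 0 0 0"}}

```text
t: 9.7
eef_pos: [552.4, 151.8, 148.7]
tcp_rot: [3.134, 0.001, 1.759]
ft_force: [0.0, -0.3, 0.3]
opening: 0.004
grip_force: 0.0
```

>>> {"api": "drive_tool", "payload": {"deltas": "-0.236 -0.218 0 0;-0.236 -0.218 0 0;-0.236 -0.218 0 0;-0.236 -0.218 0 0;-0.236 -0.218 0 0;0 0 0 0;0 0 0 0"}}

```text
t: 10.28
eef_pos: [432.0, 41.8, 144.3]
tcp_rot: [3.141, 0.0, 1.757]
ft_force: [0.8, 0.2, 0.5]
opening: 0.004
grip_force: 0.0
```

```bash
python3 chk.py e; python3 - <<'E'
from h import *
C=np.array([566.4,68.1]);a=.1897;R=np.array([[np.cos(a),np.sin(a)],[-np.sin(a),np.cos(a)]])
p,W,s=wristW('w3.png');print(s['eef_pos'],s['joints'])
Q=np.dstack([(W[...,:2]-C)@R.T,W[...,2]]);h,s_,v=[x.astype(int) for x in cv2.split(cv2.cvtColor(p,cv2.COLOR_RGB2HSV))]
m=(h>10)&(h<30)&(s_>60)&(v>120)&(abs(Q[...,0])<65)&(abs(Q[...,1])<120);q=Q[m]
print(np.percentile(q,[1,50,99],axis=0).round(1).tolist(),np.linalg.lstsq(np.c_[q[:,:2],np.ones(len(q))],q[:,2],rcond=None)[0].round(3))
E
```

```text
10.2833 [-137.    -0.5] [0.8 0.2 0.5]
scene 615 [[-53.0, -43.1], [2.4, -0.1], [52.7, 43.4]] z 62.8 slope [ 0.003 -0.003] knob 28 [-97.6   2.3]
side 665 [[-55.6, -43.0], [-0.3, 7.6], [54.9, 46.5]] z 65.0 slope [-0.002 -0.018] knob 45 [-103.5    5.5]
[433.22863417  42.67763495 144.33882009] [-5.37565776e-02  2.91476342e-01  2.06068144e+00 -3.03654385e-05
  7.88604748e-01 -2.41228960e-01]
[[-59.8, -45.3, 57.8], [-1.3, 1.9, 64.7], [57.6, 42.7, 66.3]] [-6.0000e-03 -1.1000e-02  6.4519e+01]
```

View pics/w3.png

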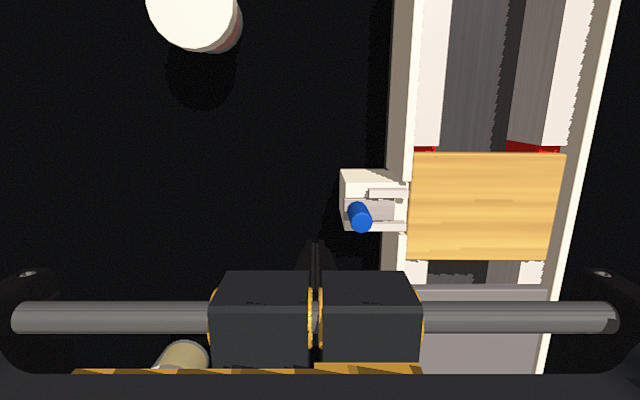

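The board is seated at (485,205), just right of the bolt, and the knob at (360,216) is still drawn back. Next I lower behind it and push.

>>> {"api": "drive_tool", "payload": {"deltas": "0 0 -0.3 0;0 0 -0.3 0;0 0 -0.2 0;0 0 -0.04 0;0 0 0 0"}}

```text
t: 10.85
eef_pos: [432.3, 43.1, 59.4]
tcp_rot: [-3.139, -0.001, 1.759]
ft_force: [-0.5, -0.1, 0.4]
opening: 0.001
grip_force: 0.0
```

>>> {"api": "drive_tool", "payload": {"deltas": "0.049 0.0095 0 0;0.049 0.0095 0 0;0.049 0.0095 0 0;0.049 0.0095 0 0;0.049 0.0095 0 0;0.049 0.0095 0 0;0.049 0.0095 0 0;0.049 0.0095 0 0"}}

```text
t: 11.52
eef_pos: [472.1, 50.3, 60.6]
tcp_rot: [3.141, 0.0, 1.759]
ft_force: [-1.1, -0.8, 1.1]
opening: 0.004
grip_force: 1.0
```

```bash
python3 chk.py f
```

```text
11.5167 [-96.    0.3] [-1.1 -0.8  1.1]
scene 626 [[-52.6, -43.7], [2.2, -0.8], [53.1, 43.4]] z 62.5 slope [0.003 0.001] knob 3 [-71.3   1.4]
side 655 [[-54.2, -43.5], [0.5, 7.5], [55.2, 46.2]] z 65.1 slope [ 0.003 -0.021] knob 37 [-79.2   6.5]
```

>>> {"api": "drive_tool", "payload": {"deltas": "0.03 0.006 0 0;0.03 0.006 0 0;0.02 0.004 0 0;0.01 0.002 0 0;0.01 0.002 0 0;0 0 0 0"}}

```text
t: 12.12
eef_pos: [481.7, 52.2, 60.4]
tcp_rot: [3.141, -0.0, 1.759]
ft_force: [-1.7, 0.2, -0.5]
opening: 0.007
grip_force: 0.4
```

>>> {"api": "drive_tool", "payload": {"deltas": "0.01 0.002 0 0;0.01 0.002 0 0;0 0 0 0;0 0 0 0"}}

```text
t: 12.45
eef_pos: [483.5, 52.6, 60.4]
tcp_rot: [-3.141, -0.0, 1.759]
ft_force: [-2.6, -0.2, 0.4]
opening: 0.003
grip_force: 1.0
```

```bash
python3 chk.py g
```

```text
12.45 [-84.3   0.4] [-2.6 -0.2  0.4]
scene 609 [[-52.6, -43.3], [3.4, -0.8], [52.9, 43.3]] z 62.8 slope [ 0.004 -0.002] knob 2 [-59.1   0.7]
side 632 [[-53.9, -42.7], [3.2, 9.8], [55.7, 46.1]] z 65.0 slope [-0.005 -0.027] knob 32 [-69.4   6.4]
```

>>> {"api": "drive_tool", "payload": {"deltas": "0.01 0.002 0 0;0.01 0.002 0 0;0 0 0 0"}}

```text
t: 12.8
eef_pos: [483.8, 52.8, 60.3]
tcp_rot: [-3.138, -0.0, 1.759]
ft_force: [-9.2, -4.5, 5.5]
opening: 0.005
grip_force: 5.5
```

>>> {"api": "drive_tool", "payload": {"deltas": "-0.1 -0.02 0 0;-0.2 -0.04 0 0;-0.1 -0.02 0 0;0 0 0.3 0;0 0 0.3 0;0 0 0.3 0;0 0 0.3 0;0 0 0.3 0;0 0 0 0;0 0 0 0"}}

```text
t: 13.63
eef_pos: [446.2, 45.0, 211.7]
tcp_rot: [3.137, 0.001, 1.759]
ft_force: [-0.7, 0.2, -0.1]
opening: 0.005
grip_force: 0.0
```

```bash
python3 chk.py h; python3 - <<'E'
from h import *
C=np.array([566.4,68.1]);a=.1897;R=np.array([[np.cos(a),np.sin(a)],[-np.sin(a),np.cos(a)]])
p,W,s=wristW('w4.png');Q=np.dstack([(W[...,:2]-C)@R.T,W[...,2]]);h,s_,v=[x.astype(int) for x in cv2.split(cv2.cvtColor(p,cv2.COLOR_RGB2HSV))]
k=(h>100)&(h<130)&(s_>120)&(abs(Q[...,1])<30)&(abs(Q[...,0])<130)&(Q[...,2]>100);print(np.median(Q[k],0),k.sum())
E
```

```text
13.6333 [-122.4   -0. ] [-0.7  0.2 -0.1]
scene 599 [[-52.7, -43.1], [3.0, -1.2], [52.7, 43.6]] z 62.8 slope [ 0.003 -0.004] knob 7 [-60.7   0.6]
side 621 [[-53.3, -43.0], [3.1, 9.2], [55.3, 46.6]] z 65.2 slope [ 0.004 -0.022] knob 32 [-69.5   6.8]
[-69.93251595   1.25818981 104.63010837] 279
```

View pics/w4.png

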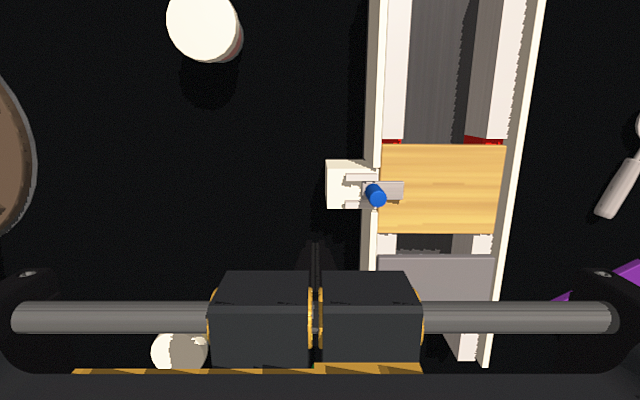

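The bolt hit its stop (force rose to about 10 N). The knob at (376,195) measures x ≈ −69.9 mm, the bar lies over the seated board, and the arm is clear.

```bash
python3 -c "
from cell import env
print(env.job_done())"
```

```text
the job is handed in; nothing more can be done
None
```

The wood board is seated flat in the notch, the bolt is pushed home over its edge to the stop, and the arm is clear; the job was handed in at about 14 s, but the hand-in returned no verdict.

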